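# Flip the reading lens over and step the test tray under the pointer

### The arm

A 7-joint arm with a two-finger parallel gripper is mounted at the origin on the work surface. World frame = base frame: x ahead of the robot, y to its left, z up, the work surface at z = 0. Lengths are in m, angles in rad, forces in N, time in s.
With the tool pointing down it reaches from about 0.425 to 0.925 m from the base axis. Payload 6.8 kg.
Tool frame: the origin (TCP) lies at the very end of the fingers, on their centre line; the grasp point (between the pads) lies 19 mm behind it (tcp_to_grasp is the distance from the TCP to the grasp point, in m); z points along the fingers, y is the direction in which the jaws open and shut (so a half turn about z gives the same grasp; the last joint's range is limited). The gripper opens to 85 mm and grips with 20 to 120 N. Pads are 22 mm wide; open, the fingers measure 114 mm over their backs; the gripper's body (76 mm by 85 mm) begins 54 mm behind the grasp point. The pads swing forward as they close: fully open they stand 13 mm farther back than shut.
Start: joints at [-1.334, 0.477, 0.022, 1.555, -0.011, 1.109, -0.083], TCP at [0.228, 0.635, 0.231] pointing down, gripper open.
Joint ranges: [-2.96, 2.96], [-0.34, 2.1], [-1.41, 1.46], [0.24, 2.44], [-1.37, 4.51], [0.17, 1.92], [-2.96, 2.96]. Speed limits (rad/s): [2.39, 2.39, 3.14, 3.14, 3.14, 3.14, 3.14].

### API

Orientations are given as a unit quaternion [w, x, y, z].
In Python, from station import * gives the robot as it stands.
- The arm moves only by the tool apply_moves, never from a script. Its argument "increments" is one flat list of numbers, 5 for each row, row after row: the finger opening in mm, from 0 to 85.4, then the shift along the tool's x, y, z in mm, then the turn about the tool's z in degrees. In form: [claw, tx, ty, tz, roll, claw, tx, ty, tz, roll, ...]. A call has 1 to 12 rows; each row shifts and turns the pose as measured when the row begins, along the tool's axes as they then stand; what a row does not reach is not made up. A row lasts 1/8 s, in which the tool goes at most 62.5 mm and 10.7 degrees, less where a joint would pass 70% of its speed; a pose out of reach is approached as far as the arm can. A call with a gripper value outside its range is refused whole. The fingers move at their own pace and stop on an object; "squeeze" is the grip in N (left out, the last holds). Time passes only in rows, so rows that do not move let the fingers close. It gives the time, the measured TCP pose, the force and the opening at its end, in the units of the state.
- get_obs(): the state, without advancing time (a new reading comes with each control period).
- read_camera(name): name is "scene" or "side" or "wrist"; returns (picture, depth): 480x640x3 uint8, blue, green, red; 480x640 float32, m along the optical axis (not along the pixel's ray), 0 where there is no reading.
- get_calibration(name): a dict with "mtx" (3x3 intrinsics, pixels), "camera_from_world" (4x4, takes a point from world to camera coordinates); the wrist camera has in their place "T_tool_cam" (4x4, takes a point from camera to tool coordinates, whose origin is the TCP and whose axes are the flange's). Camera axes: x right, y down, z forward; pixel columns grow to the right and rows downward; lengths in m; the calibration is good to about 2 mm. A picture is of the moment at which its call begins: read the wrist's pose just before it. get_calibration takes no time and is no camera call.
- hand_in(): hands the job in, once; it reports no verdict.
Trained networks look in the newest picture that a camera, given by its name, has taken for a name from the list of things; names that differ only in an ending like _2 or _b are one class to them, and where a whole thing is asked for, a point or a joint stands for the part that bears it (a point fixed in the world has none). Each returns a list of dicts, best first, with "p" (0 to 1); they miss things now and then, are a little off and sometimes report something else, mostly with a low value. They report only what shows in the picture. A call takes as long as a camera call.
- outline_of(camera, thing): "pixels" (480x640 bool, what is visible of it) and "extent" ([centre column, centre row, width, height] in pixels, round what is visible of it).
The state is a dict: "t": time; "q": joint angles; "joint_vel": joint speeds; "joint_torque": joint torques, N m; "eef_pos": TCP position; "tool_rot": TCP orientation; "contact_force": force on the tool from outside, world axes, zero at the start; "torque": the same for the moment, N m; "gripper_width": opening from 0.0 (shut) to 1.0 (fully open).
Only numpy, scipy, OpenCV 4.12 (cv2) and the standard library are available. Lean on these libraries where they do the work, as an engineer would, in place of code of your own. Each camera call takes 0.05 s, during which the arm holds its last target.

### The job

Read two wells of the test tray: tip the parked magnifier past its snap point so that it springs down fully onto its reading stop over the pointer, then slide the tray by its post until the square well is centred under the pointer's tip and keep it there for about a second, and then slide on until the large round well is centred under the tip. Leave the tray there with the magnifier still down, and do not disturb the jar, dish and timer standing by.

Things in the scene. Friction and masses are not known exactly. Their poses are not given: they have to be found in the camera images.
- pointer_tip (a point): Point of the thin fixed steel needle of the reading stand, 46 mm above the table. Its axes are the stand's: x points away from the robot along the stand, y to the stand's left, z up. The stand is a white steel base plate 320 x 250 mm, 12 mm thick, fixed to the table, reaching from -165 to +155 mm in x and -105 to +145 mm in y of this point; the needle comes in from a post 74 mm high at x = +135 mm, on an 8 mm bar at 68 mm height over x = 50 to 130 mm.
- lens_hinge (a point): Middle of the magnifier's hinge pin, 88 mm above the table, 100 mm to the left (+y) of the pointer; the pin lies along the stand's x between two white cheeks 102 mm high, 62 mm over all.
- lens_tab (a point): Middle of the thickness of the magnifier's thumb tab, 145 mm from the hinge pin and 7 mm inside the tab's outer edge. The magnifier is a dark arm 16 mm wide and 8 mm thick, then a clear lens in a dark round frame 70 mm across (10 mm thick, its centre 100 mm from the pin), then this tab 24 mm wide and 8 mm thick, 152 mm long in all. Parked it leans outwards, away from the pointer (to +y); at the reading stop it lies level over the pointer, 88 mm above the table.
- lens (a joint): Angle of the magnifier, rad: 0 level at the reading stop over the pointer, 1.57 upright, 2.05 at the parked stop. An over-centre spring drives it away from the snap angle of about 1.47 (just past upright towards the pointer) to either stop. From the parked stop it takes 1 to 2 N on the tab or frame, pushed towards -y of the stand from outside; past the snap it springs down by itself.
- carrier_post (a point): Grip of the upright steel post of the tray carrier, 14 mm in diameter, on its axis, 62 mm above the table; the post rises from 35 to 77 mm height, from an aluminium tongue 30 mm wide on the carrier's robot side. It does not turn. The carrier slides along the stand's x and y (34 mm either way from the middle of each), with about 1.5 N of friction in each direction, and stays where it is left.
- well_square (a point): Centre of the mouth of the square well (17 mm wide, white rim) in the tray, 40 mm above the table. The tray is white, 100 x 84 mm, its top at 36 mm; this well lies 127 mm in x and -18 mm in y of the carrier post (stand's axes).
- well_round (a point): Centre of the mouth of the large round well (20 mm across, white rim), 40 mm above the table, 83 mm in x and 16 mm in y of the carrier post (stand's axes). The three other wells are round and small (9 mm) and are not wanted.
- slide_x (a joint): Carrier position along the stand's x, m, -0.034 to 0.034, growing away from the robot.
- slide_y (a joint): Carrier position along the stand's y, m, -0.034 to 0.034, growing to the left.
- jar_mid (a point): Bystander: middle of a closed jar 52 mm across and 75 mm high, to the right of the stand.
- dish_mid (a point): Bystander: middle of a closed clear dish 90 mm across and 15 mm high, to the left of the stand.
- timer_mid (a point): Bystander: middle of a white bench timer 45 x 65 x 22 mm, left of the stand on the robot's side.

How it is judged:
By the outcome, as a careful person would: the job done as asked, in the order asked, and still so for the second after the job is handed in, with the robot touching nothing.
It also fails if it takes over 48 s, if anything falls off the work surface, if the arm or the gripper's body presses on something with over 40 N, if the wrist force passes 120 N, or if a joint passes its speed limit or range.

## Working session

There is one attempt and no reset: what is moved stays moved. The work goes in short steps, Python scripts to look and compute and a tool call to move; the robot and the scene stay as the last step left them, time stands still between calls to the robot, and variables do not carry over. Pictures are saved under pics/ and viewed, and the job is handed in when it is done.

Besides the shell and the picture viewer there is one more tool, called after "Call:" in YAML: its name, and indented under it one key for each argument. apply_moves: Moves the arm, as the interface text tells. Its arguments: {"type":"object","properties":{"increments":{"type":"array"},"squeeze":{"type":"number"}},"required":["increments"]}

```bash
mkdir -p pics; ls
python3 - <<'E'
from station import *
import cv2,numpy as np
o=get_obs();print({k:np.round(v,4).tolist() for k,v in o.items()})
for c in["scene","side"]:
    p,d=read_camera(c);cv2.imwrite(f"pics/{c}0.png",p);np.save(f"pics/{c}0.npy",d)
    k=get_calibration(c);print(c,k)
print(get_calibration("wrist"))
E
```

```text
pics
{'t': 0.0, 'q': [-1.3341, 0.4778, 0.0223, 1.5564, -0.0115, 1.1093, -0.0831], 'joint_vel': [-0.0007, 0.0005, -0.0004, 0.0012, 0.002, 0.0008, 0.0008], 'joint_torque': [0.0006, -59.6464, 1.6089, -28.1177, 0.0126, 0.0095, -0.0], 'eef_pos': [0.228, 0.6347, 0.2303], 'tool_rot': [-0.0001, 0.1715, 0.9852, -0.0009], 'contact_force': [0.1922, 0.0719, 0.3797], 'torque': [0.0181, 0.0227, 0.0104], 'gripper_width': 1.002}
scene {'mtx': array([[434.90396846,   0.        , 318.01851268],
       [  0.        , 434.90396846, 245.73147481],
       [  0.        ,   0.        ,   1.        ]]), 'camera_from_world': array([[ 0.91441953,  0.40469526, -0.00766   , -0.55508912],
       [ 0.33970964, -0.77759742, -0.5290932 , -0.13223631],
       [-0.2200779 ,  0.48121098, -0.84852915,  1.00509157],
       [ 0.        ,  0.        ,  0.        ,  1.        ]])}
side {'mtx': array([[533.04872161,   0.        , 325.1831773 ],
       [  0.        , 533.04872161, 241.0078227 ],
       [  0.        ,   0.        ,   1.        ]]), 'camera_from_world': array([[-0.99338254,  0.11402955,  0.01372527,  0.57749886],
       [ 0.06217552,  0.63439246, -0.77050659,  0.00824534],
       [-0.09656773, -0.76455442, -0.63728424,  1.19384492],
       [ 0.        ,  0.        ,  0.        ,  1.        ]])}
{'mtx': array([[341.7666    ,   0.        , 316.58589078],
       [  0.        , 341.7666    , 244.73072874],
       [  0.        ,   0.        ,   1.        ]]), 'T_tool_cam': array([[-1.10930345e-03, -9.53722883e-01, -3.00684939e-01,
         7.61486879e-02],
       [ 9.99998685e-01, -7.02180459e-04, -1.46205002e-03,
         4.88373209e-04],
       [ 1.18325547e-03, -3.00686165e-01,  9.53722407e-01,
        -1.41623917e-01],
       [ 0.00000000e+00,  0.00000000e+00,  0.00000000e+00,
         1.00000000e+00]])}
```

View pics/scene0.png

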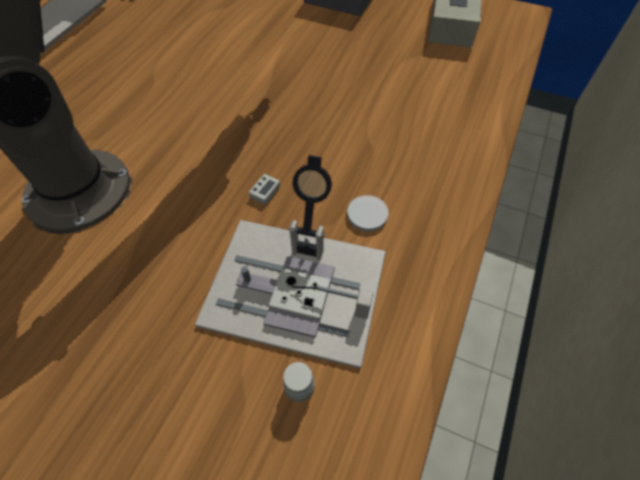

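View pics/side0.png

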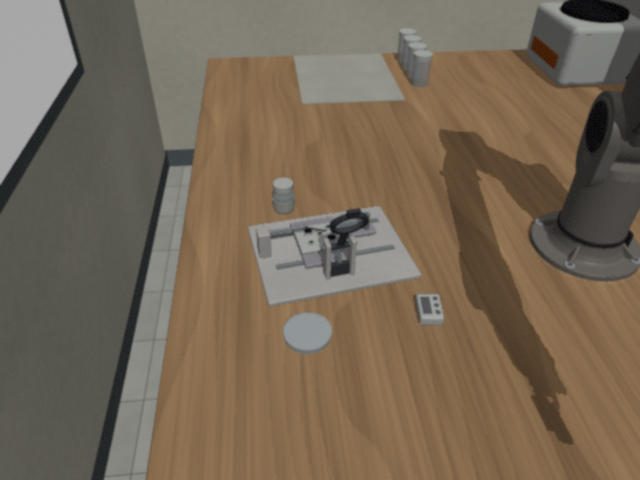

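```bash
cat > h.py <<'E'
import numpy as np,cv2
from station import get_calibration
def ray(cam,uv,z):
    k=get_calibration(cam);M=k["mtx"];T=k["camera_from_world"];R=T[:3,:3];c=-R.T@T[:3,3]
    uv=np.atleast_2d(uv).astype(float)
    d=np.c_[(uv[:,0]-M[0,2])/M[0,0],(uv[:,1]-M[1,2])/M[1,1],np.ones(len(uv))]@R
    return c+d*((z-c[2])/d[:,2])[:,None]
def proj(cam,P):
    k=get_calibration(cam);T=k["camera_from_world"];P=np.atleast_2d(P)@T[:3,:3].T+T[:3,3]
    q=P@k["mtx"].T;return q[:,:2]/q[:,2:]
E
python3 - <<'E'
from h import *
# crops
for c,(x0,y0,x1,y1) in {"scene":(190,140,400,410),"side":(240,160,450,360)}.items():
    p=cv2.imread(f"pics/{c}0.png");s=min(800/(x1-x0),600/(y1-y0))
    cv2.imwrite(f"pics/{c}0c.png",cv2.resize(p[y0:y1,x0:x1],None,fx=s,fy=s,interpolation=cv2.INTER_CUBIC));print(c,s)
from station import *
for c in["scene","side"]:
  for t in["lens_tab","lens","carrier_post","well_square","well_round","lens_hinge","jar_mid","dish_mid","timer_mid"]:
    r=outline_of(c,t)
    print(c,t,[(round(float(a["p"]),2),np.round(a["extent"],1).tolist()) for a in r[:2]])
E
```

```text
scene 2.2222222222222223
side 3.0
scene lens_tab [(0.58, [311.9, 194.8, 38.5, 77.2])]
scene lens [(0.61, [312.8, 196.4, 41.4, 79.9]), (0.58, [289.1, 260.6, 187.9, 212.9])]
scene carrier_post [(0.84, [283.3, 292.6, 96.4, 51.5])]
scene well_square [(0.7, [283.0, 292.9, 94.8, 51.1])]
scene well_round [(0.68, [284.9, 292.8, 92.5, 56.2])]
scene lens_hinge [(0.8, [290.1, 260.4, 191.6, 218.9])]
scene jar_mid [(0.77, [300.9, 382.1, 33.5, 39.4]), (0.62, [289.6, 261.2, 189.8, 216.6])]
scene dish_mid [(0.66, [369.5, 211.6, 43.6, 35.1]), (0.36, [310.8, 195.4, 35.3, 84.2])]
scene timer_mid [(0.87, [266.4, 188.4, 34.1, 31.5]), (0.52, [289.2, 261.6, 193.9, 212.4])]
side lens_tab [(0.76, [348.0, 230.6, 40.3, 45.6]), (0.19, [331.9, 233.1, 82.6, 42.0])]
side lens [(0.87, [347.5, 228.9, 41.3, 44.9]), (0.6, [431.3, 311.4, 28.4, 32.3])]
side carrier_post [(0.87, [335.9, 233.4, 81.3, 43.1])]
side well_square [(0.94, [335.3, 232.6, 85.0, 41.5])]
side well_round [(0.91, [333.1, 238.6, 83.1, 28.1])]
side lens_hinge [(0.83, [335.8, 257.2, 172.1, 101.4])]
side jar_mid [(0.77, [285.1, 197.2, 25.8, 36.8])]
side dish_mid []
side timer_mid [(0.95, [430.6, 308.7, 31.9, 31.0]), (0.15, [331.9, 240.1, 84.5, 55.2])]
```

Run:
```python
from station import *
print(get_obs()["t"])
from h import *
for c,pts in {"scene":[(243,222),(385,250),(361,361),(200,326)],"side":[(249,221),(380,209),(417,272),(267,296)]}.items():
    P=ray(c,pts,.012);print(c,P.round(3).tolist(),np.linalg.norm(P-np.roll(P,-1,0),axis=1).round(3))
```

```text
1.0
scene [[0.402, 0.063, 0.012], [0.706, 0.119, 0.012], [0.743, -0.118, 0.012], [0.444, -0.177, 0.012]] [0.308 0.239 0.304 0.244]
side [[0.741, -0.144, 0.012], [0.432, -0.161, 0.012], [0.398, 0.063, 0.012], [0.707, 0.101, 0.012]] [0.31  0.227 0.312 0.247]
```

```bash
cat > fit.py <<'E'
from h import *
from scipy.optimize import minimize
C=np.array([[-.165,.145],[.155,.145],[.155,-.105],[-.165,-.105]])
def stand(p,*L):
    x,y,a=p;L=np.atleast_2d(L[0]).astype(float);c,s=np.cos(a),np.sin(a)
    return np.c_[x+c*L[:,0]-s*L[:,1],y+s*L[:,0]+c*L[:,1],L[:,2] if L.shape[1]>2 else np.full(len(L),.012)]
E
python3 - <<'E'
from fit import *
from scipy.spatial import cKDTree
S={}
for c,(x0,y0,x1,y1) in {"scene":(190,215,395,370),"side":(240,200,425,305)}.items():
    p=cv2.imread(f"pics/{c}0.png");hsv=cv2.cvtColor(p,cv2.COLOR_BGR2HSV)
    m=(hsv[...,1]<70)&(hsv[...,2]>60);mm=np.zeros_like(m);mm[y0:y1,x0:x1]=m[y0:y1,x0:x1]
    n,l,st,_=cv2.connectedComponentsWithStats(mm.astype(np.uint8));k=1+np.argmax(st[1:,4]);mm=(l==k)
    ct=max(cv2.findContours(mm.astype(np.uint8),0,1)[0],key=len)[:,0]
    S[c]=mm.astype(np.uint8)
    v=p.copy();v[mm]=v[mm]//2+np.array([0,0,127],np.uint8)
    cv2.imwrite(f"pics/m_{c}.png",cv2.resize(v[y0-20:y1+10,x0:x1],None,fx=3,fy=3))
    S[c+"c"]=ct
np.savez("S.npz",**S)
def cost(p,cams):
    # robust: project box hull (top + bottom corners), IoU-like via signed distances on contour
    e=[]
    for c in cams:
        pts=np.vstack([proj(c,stand(p,np.c_[C,np.full(4,z)])) for z in(0,.012)]).astype(np.float32)
        h=cv2.convexHull(pts)
        d=np.array([cv2.pointPolygonTest(h,(float(u)+0,float(v)+0),True) for u,v in S[c+"c"]])
        e.append(np.mean(np.minimum(np.abs(d),3)))
    return sum(e)
for cams in(["scene"],["side"],["scene","side"]):
    r=min((minimize(cost,[.58+dx,-.03+dy,.18],(cams,),method="Nelder-Mead",options=dict(xatol=1e-5,fatol=1e-5,initial_simplex=[[.58+dx,-.03+dy,.18],[.59+dx,-.03+dy,.18],[.58+dx,-.02+dy,.18],[.58+dx,-.03+dy,.22]])) for dx in(-.01,.0,.01) for dy in (-.01,0,.01)),key=lambda r:r.fun);print(cams,r.x.round(4),r.fun)
E
```

```text
['scene'] [ 0.5764 -0.0472  0.1607] 1.0738444541346406Traceback (most recent call last):
  File "<stdin>", line 24, in <module>
  File "<stdin>", line 24, in <genexpr>
    res = _minimize_neldermead(fun, x0, args, callback, bounds=bounds,
                               **options)
    fxcc = func(xcc)
    fx = function(np.copy(x), *(wrapper_args + args))
  File "<stdin>", line 18, in cost
  File "h.py", line 9, in proj
    k=get_calibration(cam);T=k["camera_from_world"];P=np.atleast_2d(P)@T[:3,:3].T+T[:3,3]
ValueError: time passes only in moves, steps and waits
```

View pics/scene0c.png

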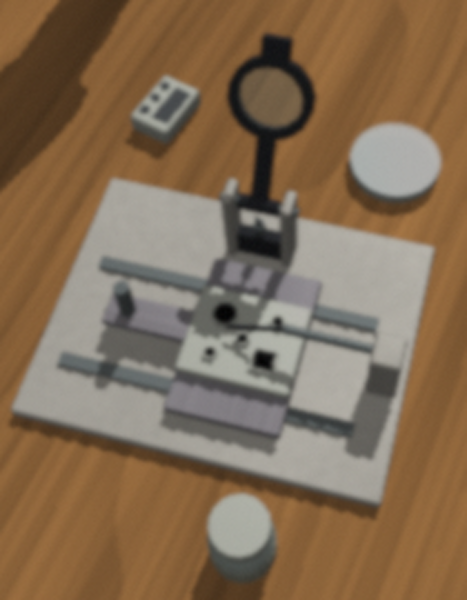

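View pics/side0c.png

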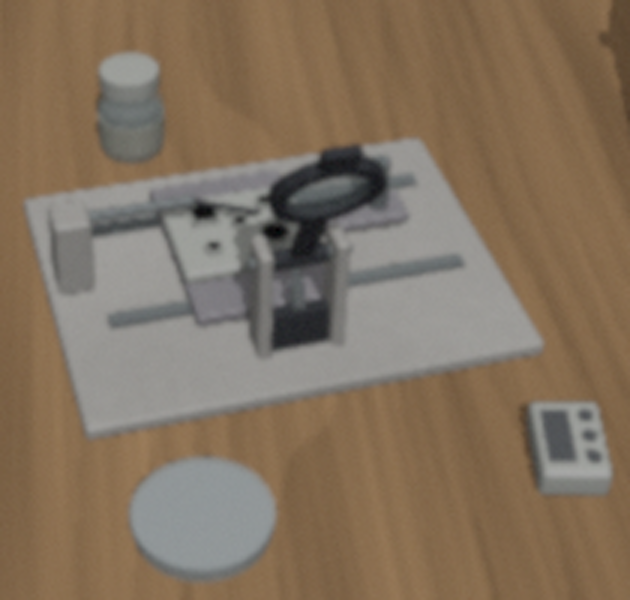

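```bash
python3 -c "
import cv2,numpy as np
a=cv2.imread('pics/m_scene.png');b=cv2.imread('pics/m_side.png');print(a.shape,b.shape)"
```

```text
(555, 615, 3) (405, 555, 3)
```

View pics/m_scene.png

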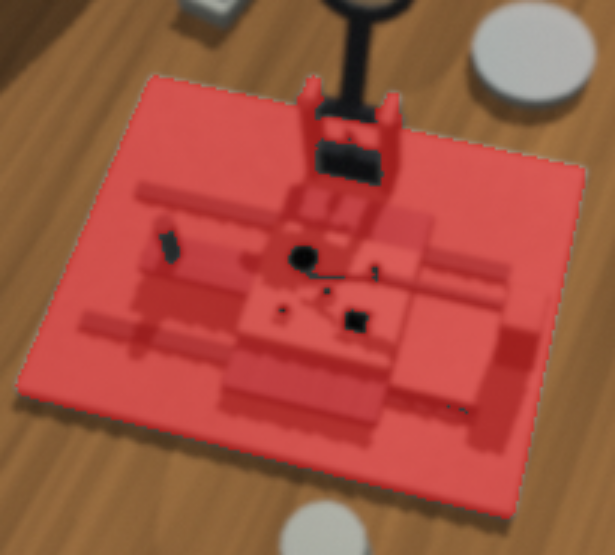

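```bash
python3 - <<'E'
from station import get_calibration
import pickle
pickle.dump({c:get_calibration(c) for c in("scene","side","wrist")},open("cal.pkl","wb"))
E
sed -i 's/^from station.*/import pickle;CAL=pickle.load(open("cal.pkl","rb"));get_calibration=CAL.get/' h.py
python3 - <<'E'
from fit import *
S=np.load("S.npz") if __import__("os").path.exists("S.npz") else None
S=dict(S)
def cost(p,cams):
    e=[]
    for c in cams:
        pts=np.vstack([proj(c,stand(p,np.c_[C,np.full(4,z)])) for z in(0,.012)]).astype(np.float32)
        h=cv2.convexHull(pts)
        d=np.array([cv2.pointPolygonTest(h,(float(u),float(v)),True)-.5 for u,v in S[c+"c"]])
        e.append(np.mean(np.minimum(np.abs(d),3)))
    return sum(e)
for cams in(["scene"],["side"],["scene","side"]):
    best=None
    for dx in(-.01,0,.01):
      for dy in(-.01,0,.01):
        b=np.array([.578+dx,-.045+dy,.165])
        r=minimize(cost,b,(cams,),method="Nelder-Mead",options=dict(xatol=1e-5,fatol=1e-5,initial_simplex=b+np.array([[0,0,0],[.01,0,0],[0,.01,0],[0,0,.04]])))
        if best is None or r.fun<best.fun:best=r
    print(cams,best.x.round(4),round(best.fun,3))
p=best.x;np.save("pose.npy",p)
for c in("scene","side"):
    im=cv2.imread(f"pics/{c}0.png");
    for L,col in[((0,0,.046),(0,0,255)),((0,.1,.088),(255,0,0)),((.135,0,.074),(0,255,0)),((0,.1-.145*np.cos(2.05)*1,.088+.145*np.sin(2.05)),(255,0,255))]+[((a,b,.012),(0,255,255)) for a,b in C]:
        L=np.array(L)
        u=proj(c,stand(p,L))[0];print(c,L,u.round(1));cv2.circle(im,tuple(np.round(u*16).astype(int).tolist()),8,col,-1,shift=4)
    x0,y0,x1,y1={"scene":(190,140,400,410),"side":(240,160,450,360)}[c]
    cv2.imwrite(f"pics/f_{c}.png",cv2.resize(im[y0:y1,x0:x1],None,fx=2.2,fy=2.2))
E
```

```text
['scene'] [ 0.5774 -0.048   0.1606] 0.719
['side'] [ 0.5761 -0.0486  0.1581] 0.282
['scene', 'side'] [ 0.5767 -0.0482  0.1601] 1.068
scene [0.    0.    0.046] [292.7 286.7]
scene [0.    0.1   0.088] [306.2 231.3]
scene [0.135 0.    0.074] [364.6 296.7]
scene [0.         0.16685554 0.21666754] [314.2 159.1]
scene [-0.165  0.145  0.012] [239.5 218.4]
scene [0.155 0.145 0.012] [385.6 249.8]
scene [ 0.155 -0.105  0.012] [360.9 366.6]
scene [-0.165 -0.105  0.012] [193.3 323.8]
side [0.    0.    0.046] [325.1 230.8]
side [0.    0.1   0.088] [339.2 244.7]
side [0.135 0.    0.074] [262.2 230.5]
side [0.         0.16685554 0.21666754] [352.8 211.5]
side [-0.165  0.145  0.012] [421.2 273.5]
side [0.155 0.145 0.012] [267.7 302.7]
side [ 0.155 -0.105  0.012] [246.7 225.5]
side [-0.165 -0.105  0.012] [379.1 204.7]
```

View pics/f_scene.png

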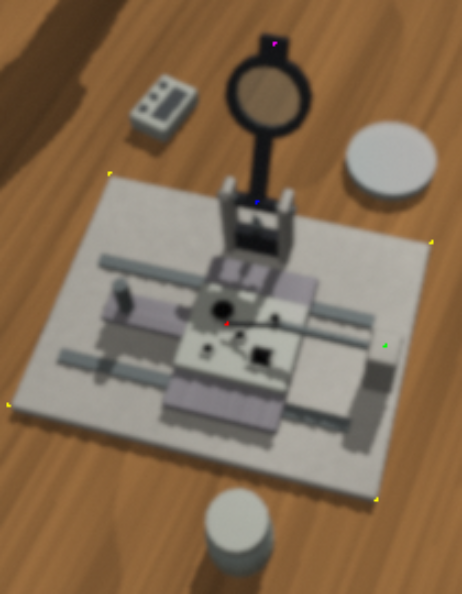

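View pics/f_side.png

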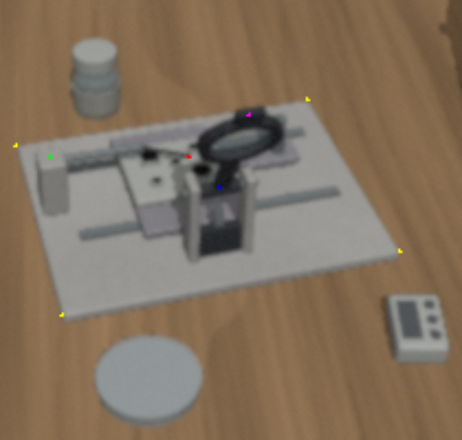

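```bash
cat >> fit.py <<'E'
P0=np.load("pose.npy") if __import__("os").path.exists("pose.npy") else None
def local(W):
    W=np.atleast_2d(W);c,s=np.cos(P0[2]),np.sin(P0[2]);d=W[:,:2]-P0[:2]
    return np.c_[c*d[:,0]+s*d[:,1],-s*d[:,0]+c*d[:,1]]
E
python3 - <<'E'
from fit import *
for c,l in {"scene":[("round",290.9,280.9,.040),("sq",308.6,301.8,.040),("post",245.5,267.5,.077),("tip",292.5,286.5,.046)],"side":[("round",240+275/3,160+231/3,.04),("sq",240+205/3,160+211/3,.04),("post",240+379/3,160+162/3,.077),("jar",240+130/3,160+70/3,.075),("dish",240+203/3,160+512/3,.015),("timer",240+568/3,160+440/3,.022)]}.items():
    for n,u,v,z in l:
        W=ray(c,(u,v),z);L=local(W)[0]
        print(c,n,W.round(4)[0,:2],(L*1e3).round(1))
        if n in("round","sq"): print("   post from it",((L-{"round":(.083,.016),"sq":(.127,-.018)}[n])*1e3).round(1))
# moves
y=np.deg2rad(160.3)
E
```

```text
scene round [ 0.5667 -0.0359] [-7.9 13.8]
   post from it [-90.9  -2.2]
scene sq [ 0.6157 -0.0619] [ 36.3 -19.7]
   post from it [-90.7  -1.7]
scene post [ 0.4882 -0.0609] [-89.4   1.7]
scene tip [ 0.5763 -0.048 ] [-0.4  0.3]
side round [ 0.5641 -0.0332] [-10.   16.8]
   post from it [-93.    0.8]
side sq [ 0.6117 -0.0609] [ 32.5 -18. ]
   post from it [-94.5  -0. ]
side post [ 0.4869 -0.0584] [-90.3   4.2]
side jar [ 0.6573 -0.1966] [  55.8 -159.3]
side dish [0.6366 0.2   ] [ 98.7 235.5]
side timer [0.4024 0.1705] [-137.2  243.7]
```

```bash
cat > plan.py <<'E'
from fit import *
from station import get_obs
from scipy.spatial.transform import Rotation as Rn
def go(x,y,z,n,claw,yaw=0,nr=None):
    o=get_obs();q=o["tool_rot"];R=Rn.from_quat([q[1],q[2],q[3],q[0]]).as_matrix()
    tgt=stand(P0,(x,y,z))[0];pos=np.array(o["eef_pos"]);d=(tgt-pos)/n
    cur=np.arctan2(R[1,0],R[0,0]);tw=(cur-(P0[2]+yaw)+np.pi)%(2*np.pi)-np.pi
    if tw<-2.7: tw+=2*np.pi
    if nr is None:nr=n
    print("t",o["t"],"pos",pos.round(4),"loc",(local(pos)*1e3).round(1),"turn",np.degrees(tw).round(1),"F",np.round(o["contact_force"],1),"w",o["gripper_width"],"tilt",R[:,2].round(3))
    rows=[]
    for i in range(n):
        rows.append([claw,*(R.T@d*1e3).round(0).tolist(),round(np.degrees(tw/nr),1) if i<nr else 0])
        if i<nr:R=R@Rn.from_euler("z",tw/nr).as_matrix()
    print([v for r in rows for v in r])
E
python3 - <<'E'
from plan import *
go(0,.225,.195,16,0)
E
```

```text
t 1.0 pos [0.2282 0.6353 0.2313] loc [[-235.2  730.4]] turn 151.1 F [-0.3  0.1 -0.8] w 1.0002169926461337 tilt [-0.  0. -1.]
[0, -28.0, -21.0, 2.0, np.float64(9.4), 0, -31.0, -16.0, 2.0, np.float64(9.4), 0, -33.0, -10.0, 2.0, np.float64(9.4), 0, -35.0, -5.0, 2.0, np.float64(9.4), 0, -35.0, 1.0, 2.0, np.float64(9.4), 0, -34.0, 7.0, 2.0, np.float64(9.4), 0, -33.0, 12.0, 2.0, np.float64(9.4), 0, -30.0, 17.0, 2.0, np.float64(9.4), 0, -27.0, 22.0, 2.0, np.float64(9.4), 0, -23.0, 26.0, 2.0, np.float64(9.4), 0, -18.0, 30.0, 2.0, np.float64(9.4), 0, -13.0, 32.0, 2.0, np.float64(9.4), 0, -8.0, 34.0, 2.0, np.float64(9.4), 0, -2.0, 35.0, 2.0, np.float64(9.4), 0, 4.0, 35.0, 2.0, np.float64(9.4), 0, 9.0, 34.0, 2.0, np.float64(9.4)]
```

Call:
apply_moves:
  increments: [0,-28,-21,2,9.4,0,-31,-16,2,9.4,0,-33,-10,2,9.4,0,-35,-5,2,9.4,0,-35,1,2,9.4,0,-34,7,2,9.4,0,-33,12,2,9.4,0,-30,17,2,9.4,0,-27,22,2,9.4,0,-23,26,2,9.4]

```text
t: 2.25
eef_pos: [0.4206, 0.3373, 0.2111]
tool_rot: [-0.002, 0.85, 0.526, 0.001]
contact_force: [-0.2, 0.5, 0.1]
gripper_width: -0.0
```

Run:
```python
from plan import *
go(0,.225,.195,10,0)
```

```text
t 2.25 pos [0.4206 0.3373 0.2111] loc [[-92.7 405.5]] turn 54.4 F [-0.2  0.5  0.1] w -0.00019663196425804706 tilt [-0.     0.006 -1.   ]
[0, -9.0, 18.0, 2.0, np.float64(5.4), 0, -8.0, 19.0, 2.0, np.float64(5.4), 0, -6.0, 19.0, 2.0, np.float64(5.4), 0, -4.0, 20.0, 2.0, np.float64(5.4), 0, -2.0, 20.0, 2.0, np.float64(5.4), 0, -0.0, 20.0, 2.0, np.float64(5.4), 0, 2.0, 20.0, 2.0, np.float64(5.4), 0, 4.0, 20.0, 2.0, np.float64(5.4), 0, 6.0, 19.0, 2.0, np.float64(5.4), 0, 8.0, 19.0, 2.0, np.float64(5.4)]
```

Call:
apply_moves:
  increments: [0,-9,18,2,5.4,0,-8,19,2,5.4,0,-6,19,2,5.4,0,-4,20,2,5.4,0,-2,20,2,5.4,0,0,20,2,5.4,0,2,20,2,5.4,0,4,20,2,5.4,0,6,19,2,5.4,0,8,19,2,5.4]

```text
t: 3.5
eef_pos: [0.5432, 0.1673, 0.1914]
tool_rot: [-0.005, 0.998, 0.066, 0.002]
contact_force: [-0.5, 0.5, -0.6]
gripper_width: -0.003
```

Run:
```python
from plan import *
go(0,.225,.195,2,0)
from station import *
p,d=read_camera("wrist");cv2.imwrite("pics/w1.png",p)
p,d=read_camera("side");cv2.imwrite("pics/s1.png",cv2.resize(p[150:370,200:470],None,fx=2.7,fy=2.7))
```

```text
t 3.5 pos [0.5432 0.1673 0.1914] loc [[  1.2 218.2]] turn -1.6 F [-0.5  0.5 -0.6] w -0.0029894701664292178 tilt [ 0.003  0.009 -1.   ]
[0, -1.0, -3.0, -2.0, np.float64(-0.8), 0, -1.0, -3.0, -2.0, np.float64(-0.8)]
```

View pics/w1.png

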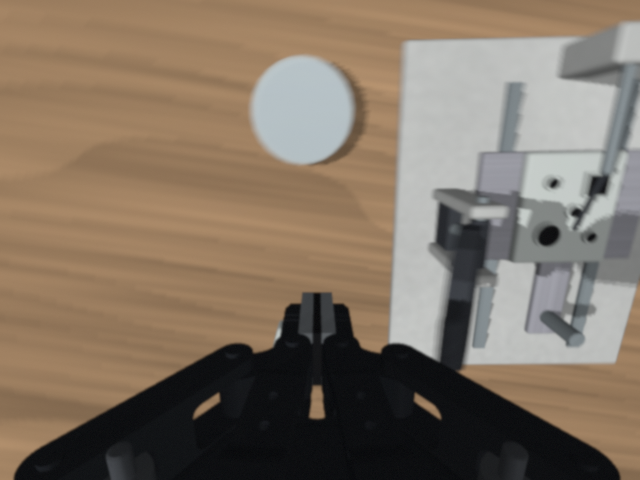

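View pics/s1.png

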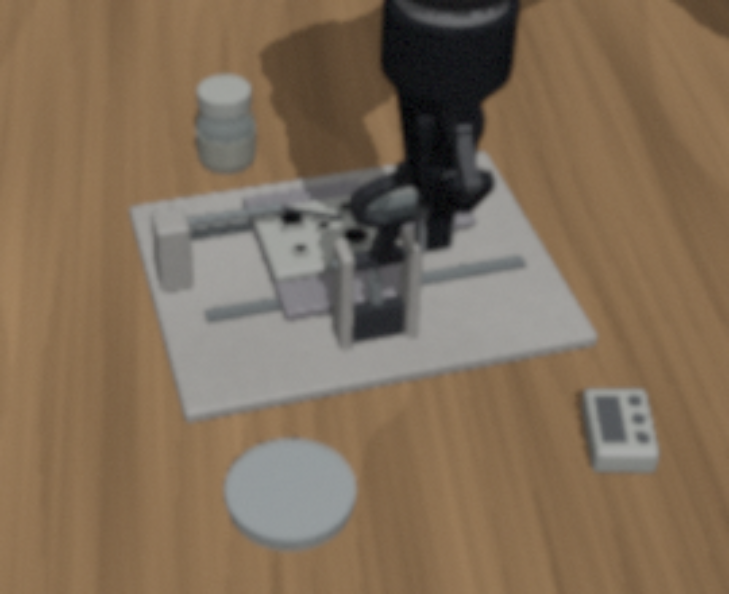

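Run:
```python
from fit import *
u=proj("side",np.array([[.5432,.1673,.1914]]));print(u,(u-[200,150])*2.7)
for a in (2.05,1.47):
  for r in(.1,.145):
    L=np.array([0,.1-r*np.cos(a),.088+r*np.sin(a)]);u=proj("side",stand(P0,L));print(a,r,(u-[200,150])*2.7)
```

```text
[[360.81786317 241.41319948]] [[434.20823055 246.8156386 ]]
2.05 0.1 [[399.96473341 196.53012692]]
2.05 0.145 [[412.45060838 166.01071953]]
1.47 0.1 [[375.86190699 135.81495528]]
1.47 0.145 [[375.93701415  77.26552218]]
```

Call:
apply_moves:
  increments: [0,-1,0,-14,-1.6,0,0,14,0,0,0,0,12,0,0,0,0,12,0,0,0,0,12,0,0,0,0,12,0,0,0,0,12,0,0,0,0,12,0,0]

```text
t: 4.6
eef_pos: [0.5569, 0.0786, 0.2063]
tool_rot: [-0.005, 0.996, 0.085, 0.002]
contact_force: [-0.1, 0.5, 0.0]
gripper_width: 0.008
```

Run:
```python
from plan import *
go(0,.09,.205,4,0)
from station import *
p,d=read_camera("side");cv2.imwrite("pics/s2.png",cv2.resize(p[100:370,200:470],None,fx=2.2,fy=2.2))
```

```text
t 4.6 pos [0.5569 0.0786 0.2063] loc [[  0.6 128.4]] turn 0.6 F [-0.1  0.5  0. ] w 0.0075132087773997856 tilt [ 0.004  0.011 -1.   ]
[0, -0.0, 10.0, 0.0, np.float64(0.1), 0, -0.0, 10.0, 0.0, np.float64(0.1), 0, -0.0, 10.0, 0.0, np.float64(0.1), 0, -0.0, 10.0, 0.0, np.float64(0.1)]
```

View pics/s2.png

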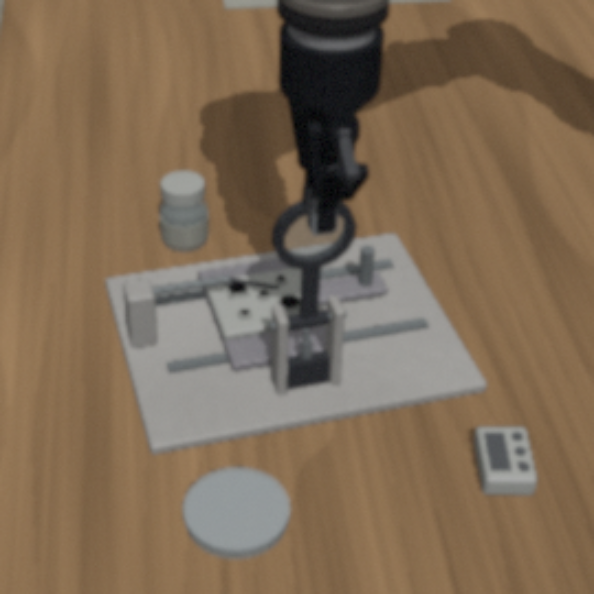

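Call:
apply_moves:
  increments: [0,0,12,0,0,0,0,12,0,0,0,0,12,0,0,0,0,12,0,0,0,0,12,0,0,0,0,8,0,0]

```text
t: 5.4
eef_pos: [0.5689, 0.0038, 0.2054]
tool_rot: [-0.004, 0.996, 0.084, 0.002]
contact_force: [0.0, 0.7, -0.2]
gripper_width: 0.001
```

Run:
```python
from plan import *
go(0,.09,.205,4,0)
from station import *
p,d=read_camera("side");cv2.imwrite("pics/s3.png",cv2.resize(p[100:370,200:470],None,fx=2.2,fy=2.2))
```

```text
t 5.4 pos [0.5689 0.0038 0.2054] loc [[ 0.5 52.6]] turn 0.4 F [ 0.   0.7 -0.2] w 0.0013435283888418952 tilt [ 0.003  0.009 -1.   ]
[0, -0.0, -9.0, 0.0, np.float64(0.1), 0, -0.0, -9.0, 0.0, np.float64(0.1), 0, -0.0, -9.0, 0.0, np.float64(0.1), 0, -0.0, -9.0, 0.0, np.float64(0.1)]
```

View pics/s3.png

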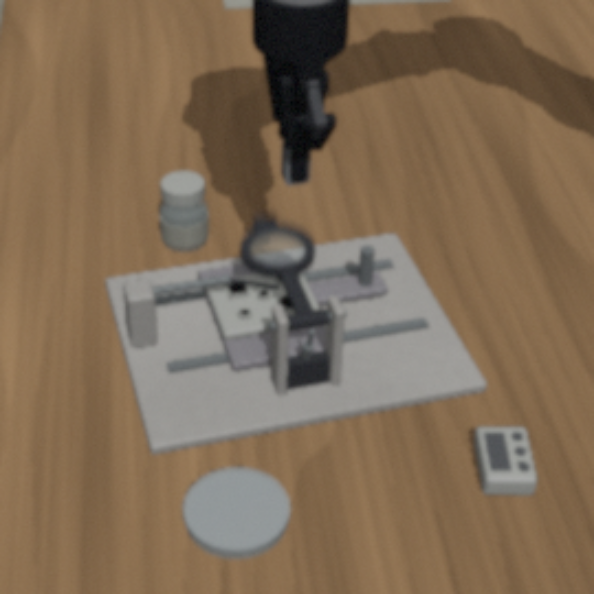

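Run:
```python
from plan import *
go(-.091,0,.13,6,45)
```

```text
t 5.45 pos [0.569  0.0026 0.2055] loc [[ 0.4 51.4]] turn 0.4 F [ 0.1 -0.8  0.5] w 0.002541372668507154 tilt [ 0.004  0.008 -1.   ]
[45, -15.0, 9.0, 12.0, np.float64(0.1), 45, -15.0, 9.0, 12.0, np.float64(0.1), 45, -15.0, 9.0, 12.0, np.float64(0.1), 45, -15.0, 9.0, 12.0, np.float64(0.1), 45, -15.0, 9.0, 12.0, np.float64(0.1), 45, -15.0, 9.0, 12.0, np.float64(0.1)]
```

Move sideways first, descend after.

Call:
apply_moves:
  increments: [45,-22,12,0,0,45,-22,12,0,0,45,-22,12,5,0,45,-22,12,20,0,45,-5,5,25,0,45,0,0,20,0,45,0,0,0,0]

```text
t: 6.32
eef_pos: [0.4852, -0.0655, 0.1336]
tool_rot: [-0.005, 0.996, 0.084, 0.003]
contact_force: [0.1, 0.5, -0.0]
gripper_width: 0.523
```

Run:
```python
from plan import *
go(-.091,0,.049,5,45)
from station import *
p,d=read_camera("wrist");cv2.imwrite("pics/w4.png",p)
p,d=read_camera("side");cv2.imwrite("pics/s4.png",cv2.resize(p[100:370,200:470],None,fx=2.2,fy=2.2))
```

```text
t 6.325 pos [ 0.4852 -0.0655  0.1336] loc [[-93.2  -2.5]] turn 0.5 F [ 0.1  0.5 -0. ] w 0.5233442678619041 tilt [ 0.006  0.01  -1.   ]
[45, 0.0, -0.0, 17.0, np.float64(0.1), 45, 0.0, -0.0, 17.0, np.float64(0.1), 45, 0.0, -0.0, 17.0, np.float64(0.1), 45, 0.0, -0.0, 17.0, np.float64(0.1), 45, 0.0, -0.0, 17.0, np.float64(0.1)]
```

View pics/w4.png

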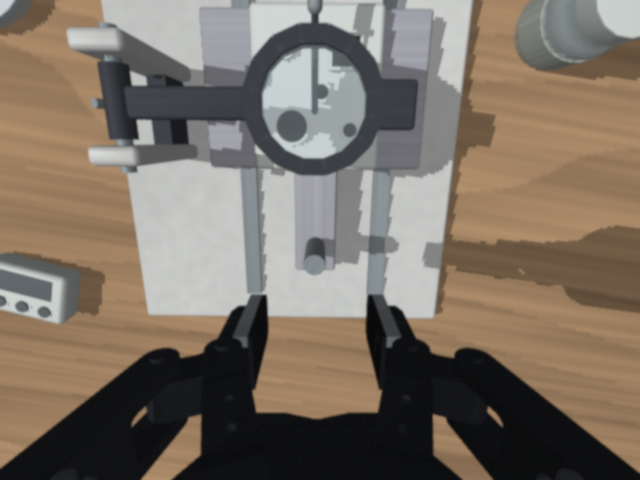

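View pics/s4.png

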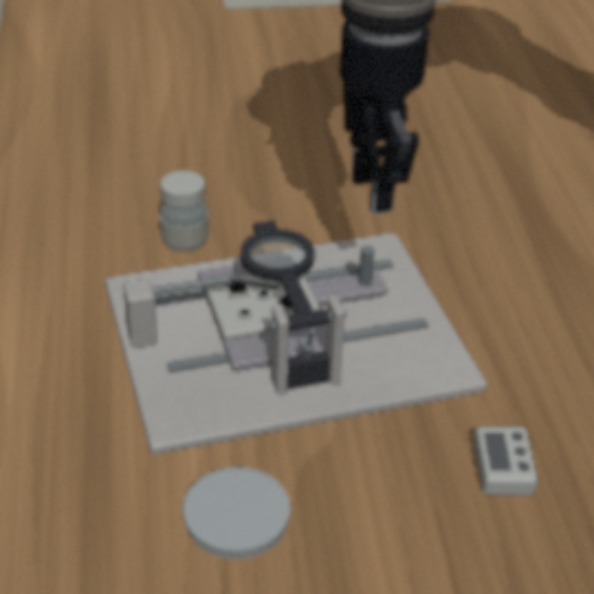

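```bash
cat >> plan.py <<'E'
def wray(o,uv,z):
    q=o["tool_rot"];R=Rn.from_quat([q[1],q[2],q[3],q[0]]).as_matrix()
    k=CAL["wrist"];T=np.array(k["T_tool_cam"]);M=k["mtx"]
    uv=np.atleast_2d(uv).astype(float)
    d=np.c_[(uv[:,0]-M[0,2])/M[0,0],(uv[:,1]-M[1,2])/M[1,1],np.ones(len(uv))]@T[:3,:3].T@R.T
    c=np.array(o["eef_pos"])+R@T[:3,3]
    return c+d*((np.atleast_1d(z)-c[2])/d[:,2])[:,None]
def wproj(o,W):
    q=o["tool_rot"];R=Rn.from_quat([q[1],q[2],q[3],q[0]]).as_matrix()
    k=CAL["wrist"];T=np.array(k["T_tool_cam"])
    P=((np.atleast_2d(W)-np.array(o["eef_pos"]))@R-T[:3,3])@T[:3,:3];q=P@k["mtx"].T;return q[:,:2]/q[:,2:]
E
python3 - <<'E'
from plan import *
o=get_obs()
W=wray(o,[(315,263),(315,112),(292,126),(322,91)],[.077,.046,.040,.036]);print(W.round(4),(local(W)*1e3).round(1))
# tcp
print(wproj(o,stand(P0,(0,-.052,.088))),wproj(o,stand(P0,(0,0,.088))))
p=cv2.imread("pics/w4.png");cv2.imwrite("pics/w4c.png",cv2.resize(p[20:290,230:420],None,fx=2.2,fy=2.2,interpolation=2))
E
```

```text
[[ 0.4881 -0.0641  0.077 ]
 [ 0.577  -0.0487  0.046 ]
 [ 0.5664 -0.0351  0.04  ]
 [ 0.591  -0.0508  0.036 ]] [[-90.1  -1.5]
 [  0.2  -0.5]
 [ -8.1  14.6]
 [ 13.7  -4.8]]
[[414.01926486 106.46973531]] [[312.89723546 105.72961843]]
```

View pics/w4c.png

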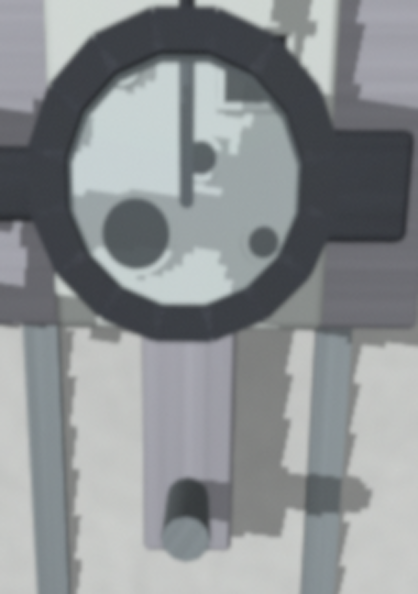

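Call:
apply_moves:
  increments: [45,1,0,18,0,45,1,0,18,0,45,0,0,18,0,45,0,0,16,0,45,0,0,10,0,45,0,0,4,0]

```text
t: 7.18
eef_pos: [0.4911, -0.0636, 0.046]
tool_rot: [-0.005, 0.996, 0.085, 0.006]
contact_force: [-0.4, 0.4, -0.3]
gripper_width: 0.531
```

Run:
```python
from plan import *
go(-.091,-.0015,.049,1,45)
from station import *
p,d=read_camera("wrist");cv2.imwrite("pics/w5.png",p)
```

```text
t 7.175 pos [ 0.4911 -0.0636  0.046 ] loc [[-87.   -1.5]] turn 0.6 F [-0.4  0.4 -0.3] w 0.5307650128254157 tilt [ 0.011  0.01  -1.   ]
[45, -4.0, -0.0, -3.0, np.float64(0.6)]
```

View pics/w5.png

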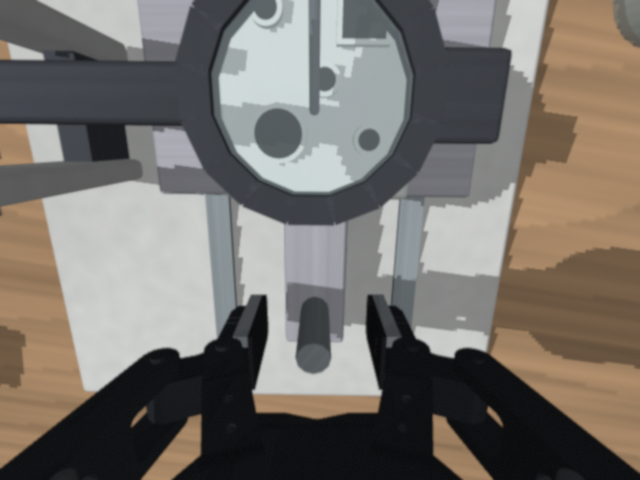

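Call:
apply_moves:
  increments: [45,-4,0,-3,0.5,10,0,0,0,0,0,0,0,0,0,0,0,0,0,0,0,0,0,0,0,0,0,0,0,0]
  squeeze: 30

```text
t: 7.98
eef_pos: [0.4874, -0.0643, 0.0501]
tool_rot: [-0.005, 0.997, 0.081, 0.007]
contact_force: [-0.6, -0.3, -1.6]
gripper_width: 0.149
```

Run:
```python
from plan import *
go(-.127,.018,.049,4,0)
from station import *
p,d=read_camera("wrist");cv2.imwrite("pics/w6.png",p)
cv2.imwrite("pics/w6c.png",cv2.resize(p[0:400,150:550],None,fx=1.5,fy=1.5,interpolation=2))
o=get_obs()
# predicted tip, round & square for reference
print(wproj(o,stand(P0,(0,0,.046))))
```

```text
t 7.975 pos [ 0.4874 -0.0643  0.0501] loc [[-90.7  -1.6]] turn 0.1 F [-0.6 -0.3 -1.6] w 0.14917453220127638 tilt [ 0.013  0.01  -1.   ]
[0, -9.0, -5.0, 0.0, np.float64(0.0), 0, -9.0, -5.0, 0.0, np.float64(0.0), 0, -9.0, -5.0, 0.0, np.float64(0.0), 0, -9.0, -5.0, 0.0, np.float64(0.0)]
[[312.0099328   98.70693116]]
```

View pics/w6c.png

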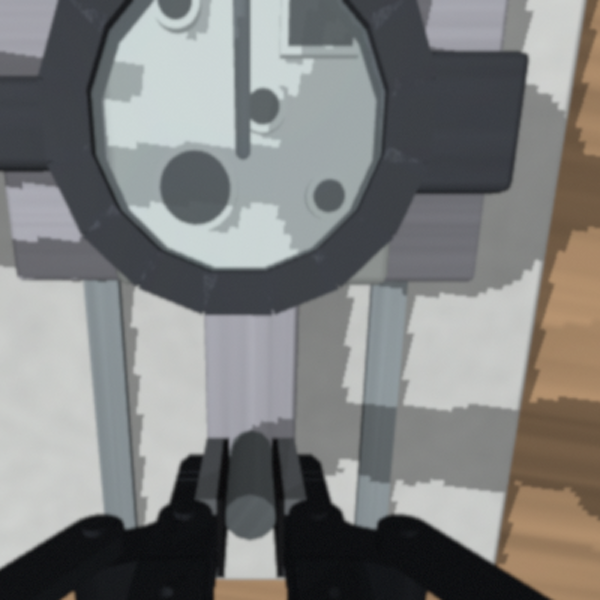

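Call:
apply_moves:
  increments: [0,-9,-5,0,0,0,-9,-5,0,0,0,-9,-5,0,0,0,-7,-4,0,0,0,0,0,0,0]

```text
t: 8.65
eef_pos: [0.4486, -0.0507, 0.05]
tool_rot: [-0.004, 0.997, 0.08, 0.008]
contact_force: [-1.2, -0.8, -0.5]
gripper_width: 0.152
```

Run:
```python
from plan import *
o=get_obs()
go(-.127,.018,.049,1,0)
from station import *
p,d=read_camera("wrist");cv2.imwrite("pics/w7.png",p)
cv2.imwrite("pics/w7c.png",cv2.resize(p[0:200,200:440],None,fx=3,fy=3,interpolation=2))
print(wproj(o,stand(P0,(0,0,.046))),wproj(o,stand(P0,(0,0,.040))))
p,d=read_camera("scene");cv2.imwrite("pics/sc7.png",cv2.resize(p[220:360,220:400],None,fx=4,fy=4,interpolation=2))
```

```text
t 8.65 pos [ 0.4486 -0.0507  0.05  ] loc [[-126.9   18. ]] turn 0.1 F [-1.2 -0.8 -0.5] w 0.15235815028478275 tilt [ 0.015  0.009 -1.   ]
[0, -0.0, 0.0, 1.0, np.float64(0.1)]
[[365.02353556  -7.67893532]] [[363.0286421   -1.07618516]]
```

View pics/w7c.png

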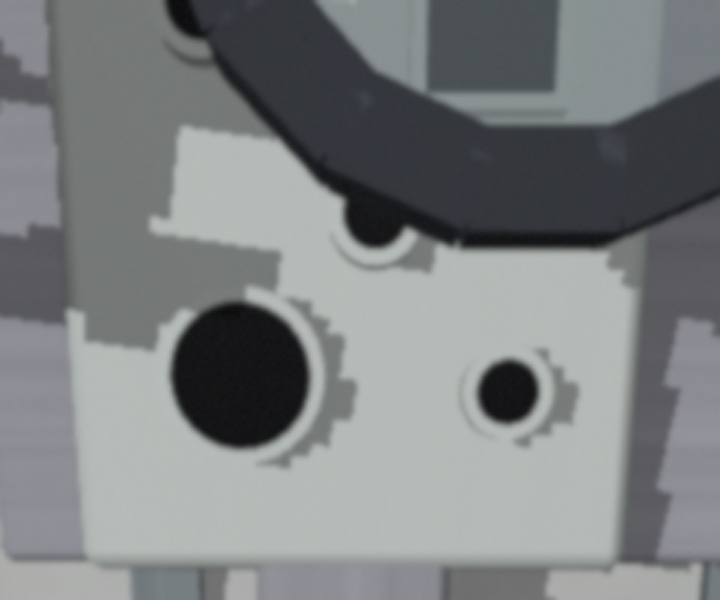

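View pics/sc7.png

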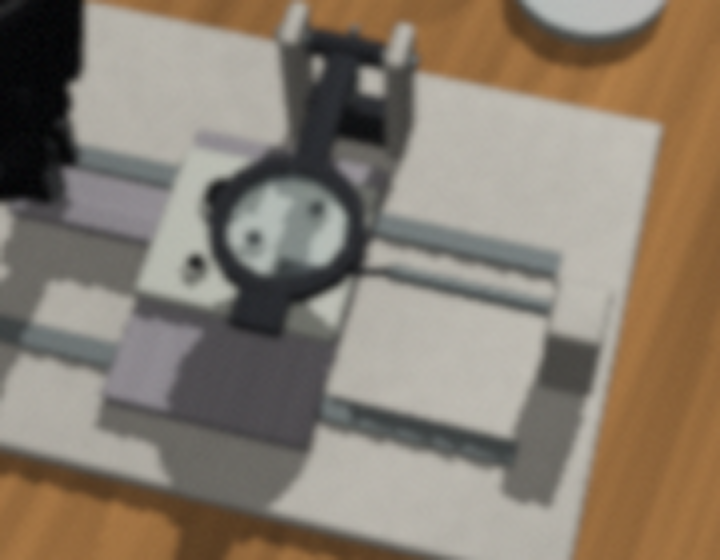

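Run:
```python
import cv2,numpy as np
for n,(x,y) in {"w4":(292,126),"w5":(277,132),"w6":(280,125)}.items():
    p=cv2.imread(f"pics/{n}.png");c=p[y-45:y+35,x-30:x+70]
    cv2.imwrite(f"pics/{n}z.png",cv2.resize(c,None,fx=7,fy=7,interpolation=2))
    g=cv2.cvtColor(p,6);
    s=g[y-25:y+25,x-25:x+25];t,b=cv2.threshold(s,110,255,cv2.THRESH_BINARY_INV)
    k,l,st,ce=cv2.connectedComponentsWithStats(b);i=l[25,25];print(n,g[y,x],i,st[i],ce[i]+[x-25,y-25])
```

```text
w4 88 2 [ 10  10  29  30 687] [291.26637555 125.37117904]
w5 91 1 [   3    2   46   48 1736] [277.63824885 132.64976959]
w6 90 1 [   2    1   46   48 1689] [279.6642984  124.19478982]
```

View pics/w6z.png

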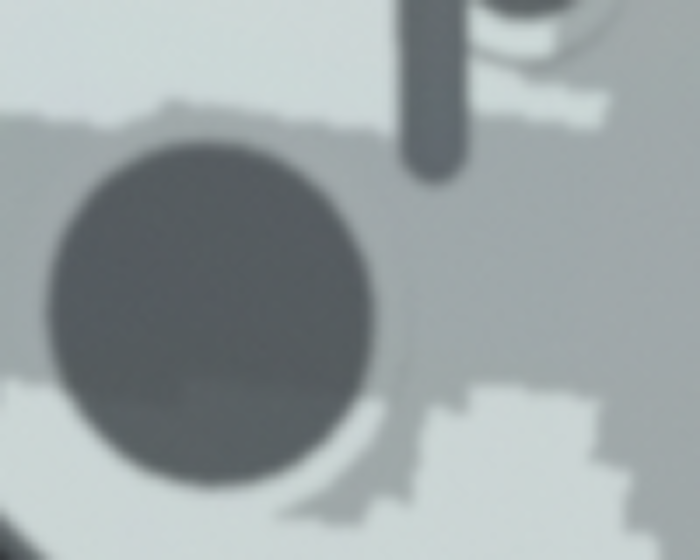

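View pics/w4z.png

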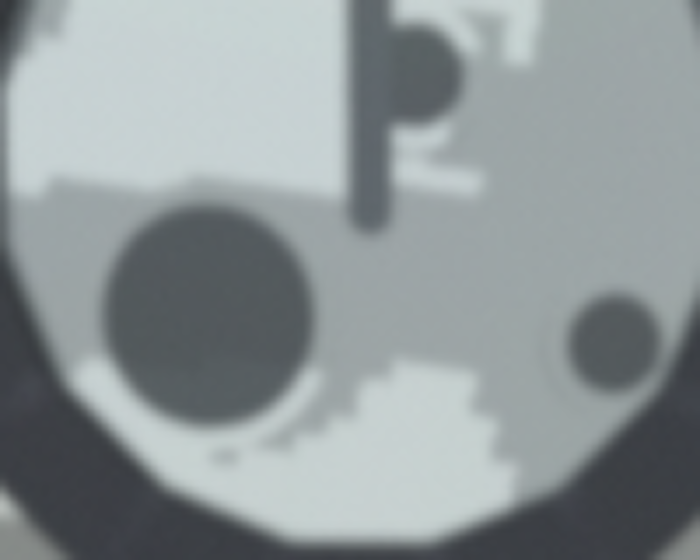

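Run:
```python
from plan import *
q=lambda p,r:dict(eef_pos=p,tool_rot=r)
D={"w4":(q([.4852,-.0655,.1336],[-.005,.996,.084,.003]),(314.9,114.1),3,(262+208/7,81+315/7)),
"w6":(q([.4874,-.0643,.0501],[-.005,.997,.081,.007]),(312.1,106.4),4.7,(250+211/7,80+314/7))}
for n,(o,t,r,w) in D.items():
    W=local(wray(o,[t,(t[0],t[1]-r),w],[.046,.046,.040]))*1e3
    print(n,"end",W[0].round(1),"capc",W[1].round(1),"round",W[2].round(1),"tip-round",(W[0]-W[2]).round(1),(W[1]-W[2]).round(1),"expected post err")
print("nominal tip-round at post(-90.7,-1.6):",-(-90.7+83),-(-1.6+16))
# square in w7
o=q([.4486,-.0507,.05],[-.004,.997,.08,.008])
print(local(wray(o,[(200+428/3,92/3),(200+556/3,92/3),(200+430/3,0),(200+558/3,0)],.04))*1e3)
W=local(wray(o,[(200+241/3,375/3)],.04))*1e3;print("round w7",W, "nominal",-126.9+83,18+16)
```

```text
w4 end [-2.6 -0. ] capc [-0.9 -0. ] round [-9.6 15.1] tip-round [  7.  -15.2] [  8.7 -15.2] expected post err
w6 end [-2.9  0.1] capc [-1.1  0.1] round [-9.6 13.7] tip-round [  6.7 -13.7] [  8.4 -13.7] expected post err
nominal tip-round at post(-90.7,-1.6): 7.700000000000003 -14.4
[[-10.70112198   7.47082192]
 [-10.75441488  -9.28204439]
 [ -0.32948044   7.42965297]
 [ -0.39038282  -8.95515349]]
round w7 [[-45.71093912  33.09375741]] nominal -43.900000000000006 34
```

Call:
apply_moves:
  increments: [0,0,0,0,0,0,0,0,0,0,0,0,0,0,0,0,0,0,0,0,0,0,0,0,0,0,0,0,0,0,0,0,0,0,0,0,0,0,0,0,0,0,0,0,0,0,0,0,0,0]

```text
t: 10.0
eef_pos: [0.4491, -0.0506, 0.05]
tool_rot: [-0.004, 0.997, 0.08, 0.007]
contact_force: [-1.2, -0.3, 1.9]
gripper_width: 0.156
```

Run:
```python
from plan import *
go(-.083,-.016,.05,6,0)
```

```text
t 10.0 pos [ 0.4491 -0.0506  0.05  ] loc [[-126.4   18. ]] turn 0.1 F [-1.2 -0.3  1.9] w 0.15596549369244808 tilt [ 0.014  0.01  -1.   ]
[0, 7.0, 6.0, 0.0, np.float64(0.0), 0, 7.0, 6.0, 0.0, np.float64(0.0), 0, 7.0, 6.0, 0.0, np.float64(0.0), 0, 7.0, 6.0, 0.0, np.float64(0.0), 0, 7.0, 6.0, 0.0, np.float64(0.0), 0, 7.0, 6.0, 0.0, np.float64(0.0)]
```

Call:
apply_moves:
  increments: [0,8,6,0,0,0,8,6,0,0,0,8,6,0,0,0,8,6,0,0,0,8,6,0,0,0,3,3,0,0,0,0,0,0,0]

```text
t: 10.88
eef_pos: [0.4996, -0.0772, 0.05]
tool_rot: [-0.005, 0.997, 0.081, 0.007]
contact_force: [-1.1, -0.6, 1.5]
gripper_width: 0.155
```

Run:
```python
from plan import *
go(-.083,-.016,.05,1,0)
from station import *
p,d=read_camera("wrist");cv2.imwrite("pics/w8.png",p)
cv2.imwrite("pics/w8c.png",cv2.resize(p[20:220,180:440],None,fx=3,fy=3,interpolation=2))
```

```text
t 10.875 pos [ 0.4996 -0.0772  0.05  ] loc [[-80.8 -16.3]] turn 0.1 F [-1.1 -0.6  1.5] w 0.1553856078266301 tilt [ 0.012  0.011 -1.   ]
[0, -2.0, -0.0, -0.0, np.float64(0.1)]
```

View pics/w8c.png

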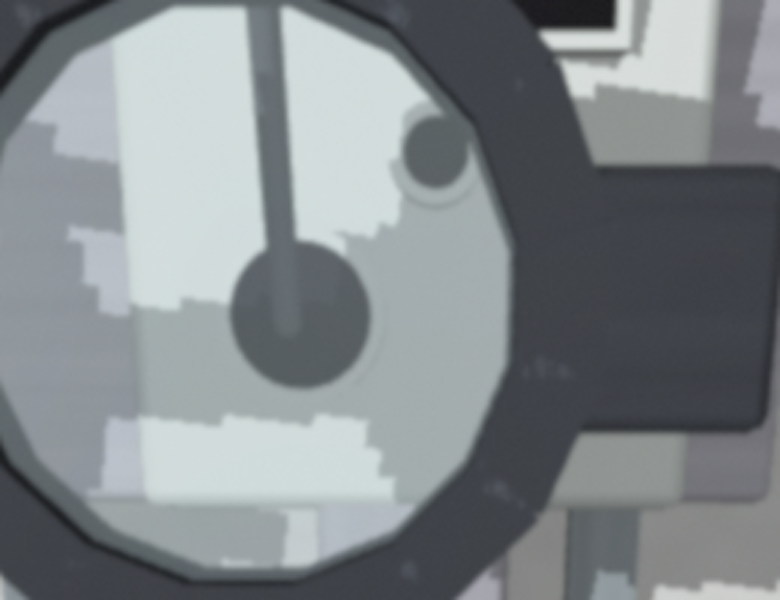

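Run:
```python
from plan import *
o=get_obs()
f=lambda u,v:(180+u/3,20+v/3)
W=local(wray(o,[f(287,336),f(287,322),f(301,314)],[.046,.046,.04]))*1e3
print(W.round(1),(W[0]-W[2]).round(1),(W[1]-W[2]).round(1))
```

```text
[[-2.6  0.3]
 [-0.8  0.2]
 [ 0.5 -1.1]] [-3.1  1.3] [-1.3  1.3]
```

Call:
apply_moves:
  increments: [0,-2,-0.8,0,0,0,0,0,0,0]

```text
t: 11.18
eef_pos: [0.4979, -0.0773, 0.0501]
tool_rot: [-0.004, 0.997, 0.081, 0.008]
contact_force: [-0.7, 0.1, -0.3]
gripper_width: 0.151
```

Run:
```python
from plan import *
go(-.083,-.0157,.05,1,0)
from station import *
p,d=read_camera("wrist");cv2.imwrite("pics/w9.png",p)
cv2.imwrite("pics/w9c.png",cv2.resize(p[20:220,180:440],None,fx=3,fy=3,interpolation=2))
```

```text
t 11.175 pos [ 0.4979 -0.0773  0.0501] loc [[-82.5 -16.1]] turn 0.1 F [-0.7  0.1 -0.3] w 0.15095886262506214 tilt [ 0.014  0.01  -1.   ]
[0, -1.0, -0.0, 0.0, np.float64(0.1)]
```

View pics/w9c.png

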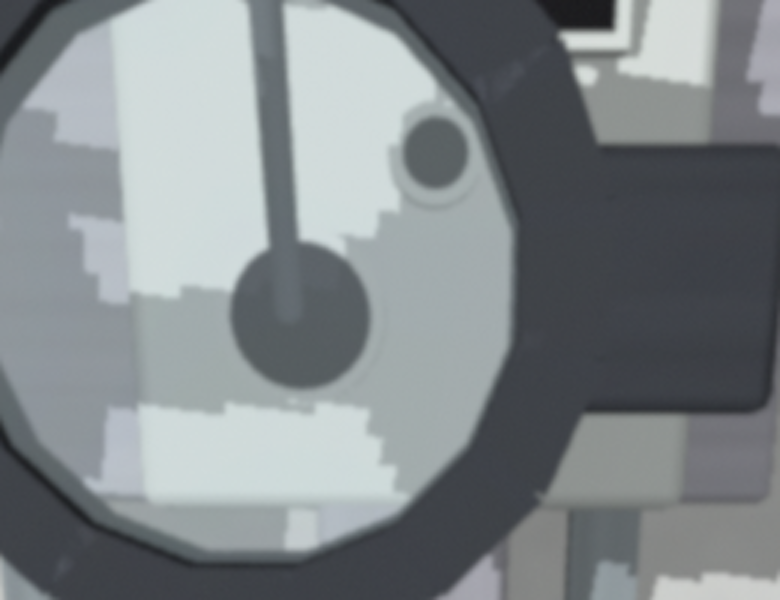

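Call:
apply_moves:
  increments: [0,-0.5,-1.3,0,0,0,0,0,0,0]

```text
t: 11.48
eef_pos: [0.4973, -0.0761, 0.0501]
tool_rot: [-0.004, 0.997, 0.081, 0.008]
contact_force: [0.5, -0.8, -1.4]
gripper_width: 0.152
```

Run:
```python
from plan import *
go(-.083,-.015,.05,1,0)
```

```text
t 11.475 pos [ 0.4973 -0.0761  0.0501] loc [[-82.9 -14.8]] turn 0.1 F [ 0.5 -0.8 -1.4] w 0.15201167478911454 tilt [ 0.015  0.009 -1.   ]
[0, -0.0, 0.0, 0.0, np.float64(0.1)]
```

Call:
apply_moves:
  increments: [25,0,0,0,0,40,0,0,0,0,40,0,0,0,0,40,0,0,-10,0,40,0,0,-20,0,40,0,0,-25,0,40,0,0,-25,0,40,0,0,-10,0,40,0,0,0,0]

```text
t: 12.6
eef_pos: [0.4953, -0.0767, 0.1448]
tool_rot: [-0.005, 0.997, 0.08, 0.007]
contact_force: [0.3, 0.5, -0.2]
gripper_width: 0.468
```

Run:
```python
from plan import *
go(-.083,-.015,.15,1,0)
from station import *
p,d=read_camera("wrist");cv2.imwrite("pics/w10.png",p)
cv2.imwrite("pics/w10c.png",cv2.resize(p[30:230,180:440],None,fx=3,fy=3,interpolation=2))
p,d=read_camera("side");cv2.imwrite("pics/s10.png",cv2.resize(p[100:370,200:470],None,fx=2.2,fy=2.2))
```

```text
t 12.6 pos [ 0.4953 -0.0767  0.1448] loc [[-84.9 -15.1]] turn 0.1 F [ 0.3  0.5 -0.2] w 0.4676446261999184 tilt [ 0.014  0.011 -1.   ]
[0, 2.0, -0.0, -5.0, np.float64(0.1)]
```

View pics/w10c.png

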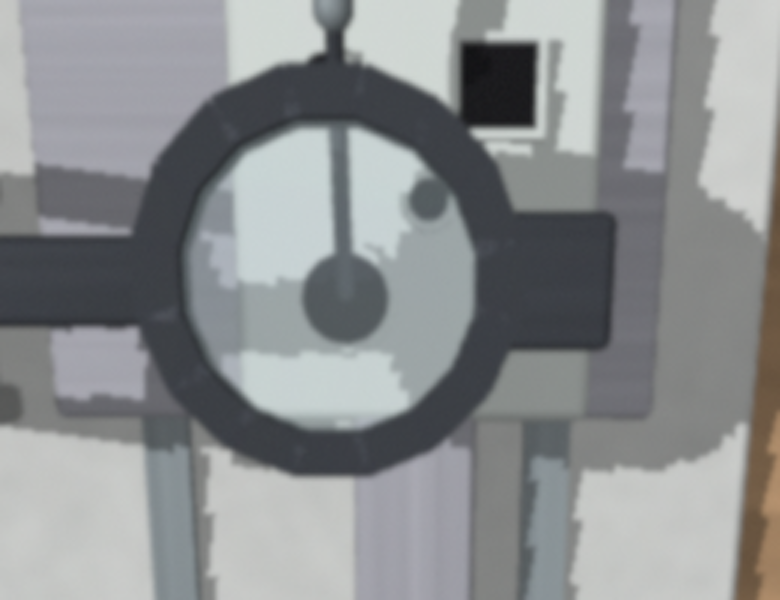

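View pics/s10.png

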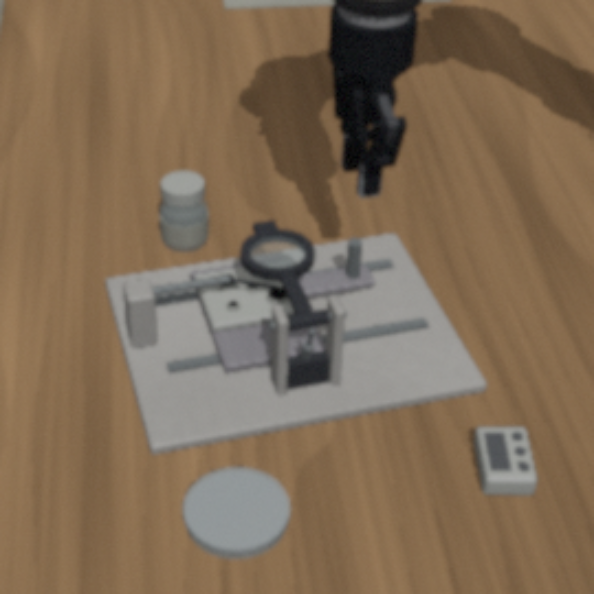

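Run:
```python
from plan import *
o=get_obs()
f=lambda u,v:(180+u/3,30+v/3)
W=local(wray(o,[f(345,300),f(345,292),f(345,297),f(500,84)],[.046,.046,.04,.04]))*1e3
print(W.round(1),(W[0]-W[2]).round(1),(W[1]-W[2]).round(1),"sq-round",(W[3]-W[2]).round(1), o["t"])
# lens outline fully level: predicted tab edge & frame
print((wproj(o,stand(P0,[[0,-.052,.092],[-.035,0,.093],[.035,0,.093]]))-[180,30])*3)
```

```text
[[ -3.6   0.2]
 [ -1.9   0.2]
 [ -2.7   0.6]
 [ 40.7 -33.6]] [-0.8 -0.4] [ 0.8 -0.4] sq-round [ 43.5 -34.2] 12.7
[[619.12622549 269.83465862]
 [331.44350157 468.01607175]
 [322.22461047  48.23965122]]
```

```bash
python3 -c "
from station import *
print(hand_in())"
```

```text
the job is handed in; nothing more can be done
None
```

The job is done and handed in at about 12.7 s of the 48 s allowed. The hand-in gives no verdict, so what follows rests on my own measurements.

**What I did**
- **Magnifier:** I pushed it past its snap point with the closed fingers, and it sprang down over the pointer.
- **Square well:** I gripped the tray post, slid the square well under the needle tip and held it there about 1.9 s. The gripper drifted about 0.5 mm during the hold.
- **Round well:** I slid on to the large round well and made two small corrections. Then I let go and lifted the gripper clear.

**Last checks, after letting go**
- **Round well:** the last wrist picture puts it within about 1 mm of the needle tip in both directions. The exact figure depends on where along the 4 mm rounded needle end you place the point.
- **Magnifier:** it lies where a level one should, with the tab edge about 2 mm from its predicted place.
- **Bystanders:** the jar, dish and timer look unmoved in the side view.

**Less certain**
- **Square well centring:** the needle tip was out of the wrist camera's view there. I worked it out from the gripper position and the visible well edges, which agreed to about 1 mm. I did not see the tip over the well directly.
- **Camera offset:** the wrist camera reads about 1–2 mm off along x against the stand position I fitted. I therefore judged centring by measuring tip and well in the same picture where I could.

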